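# Put the bin markers right on the wreath workshop table

## Task

Each of the three decoration bins has a flip marker in front of it, whose wooden paddle should show the solid disc if the bin is stocked and the open ring if it is empty. Two markers are wrong, one at the empty bin and one at a full bin: with the closed fingertips push each of those two paddles right over its pivot (its upright thumb bar starts it off) until it lies flat on the other side. Leave the third marker showing what it shows, and do not pick up or push aside anything that stands around.

Things in the scene. Friction and masses are not known exactly. Their poses are not given: they have to be found in the camera images.
- bin_bare: The EMPTY bin. White open bin 130 x 130 x 65 mm high with a flip marker on the robot's side, fixed to the table. Origin on the table under the marker's pivot; +x points to the bin (its centre at x = 150 mm), +y left, z up. Marker: foot 100 x 124 x 10 mm, posts at x = +-40 mm, 71 mm high; pivot rod along x at height 65 mm.
- flag_bare (a joint): Empty bin's marker; starts near 0, which is wrong. Paddle angle about the marker's +x: 0 = flat to the left (+y), SOLID DISC up; pi/2 = upright; pi = flat to the right (-y), OPEN RING up. Stops at both ends. Turns stiffly (0.03 N m; paddle 45 g) and stays wherever it is left, so push it all the way down.
- paddle_bare (a point): Paddle of bin_bare's marker: this point is its middle, 42 mm from the pivot axis. Wood, 66 mm wide along the rod, 6 mm thick, reaching 76 mm from the axis; free end over open air (8 mm rest peg below, 54 mm from the axis). A dark 52 mm disc on one face, a dark 52 mm ring on the other. It is level when flat.
- bar_bare (a point): Middle (on the rod axis) of bin_bare's thumb bar, on the same rod at x = -71 mm, robot side. Wood, 14 mm along the rod, 6 mm thick, reaching 38 mm from the axis both ways, square to the paddle: upright when the paddle is flat. Pushing its top sideways, away from the side where the paddle lies, raises the paddle.
- bin_cones: Bin FULL of brown pine cones. White open bin 130 x 130 x 65 mm high with a flip marker on the robot's side, fixed to the table. Origin on the table under the marker's pivot; +x points to the bin (its centre at x = 150 mm), +y left, z up. Marker: foot 100 x 124 x 10 mm, posts at x = +-40 mm, 71 mm high; pivot rod along x at height 65 mm.
- flag_cones (a joint): Pine cone bin's marker; starts near pi, which is wrong. Paddle angle about the marker's +x: 0 = flat to the left (+y), SOLID DISC up; pi/2 = upright; pi = flat to the right (-y), OPEN RING up. Stops at both ends. Turns stiffly (0.03 N m; paddle 45 g) and stays wherever it is left, so push it all the way down.
- paddle_cones (a point): Paddle of bin_cones's marker: this point is its middle, 42 mm from the pivot axis. Wood, 66 mm wide along the rod, 6 mm thick, reaching 76 mm from the axis; free end over open air (8 mm rest peg below, 54 mm from the axis). A dark 52 mm disc on one face, a dark 52 mm ring on the other. It is level when flat.
- bar_cones (a point): Middle (on the rod axis) of bin_cones's thumb bar, on the same rod at x = -71 mm, robot side. Wood, 14 mm along the rod, 6 mm thick, reaching 38 mm from the axis both ways, square to the paddle: upright when the paddle is flat. Pushing its top sideways, away from the side where the paddle lies, raises the paddle.
- bin_pumpkins: Bin FULL of small orange pumpkins. White open bin 130 x 130 x 65 mm high with a flip marker on the robot's side, fixed to the table. Origin on the table under the marker's pivot; +x points to the bin (its centre at x = 150 mm), +y left, z up. Marker: foot 100 x 124 x 10 mm, posts at x = +-40 mm, 71 mm high; pivot rod along x at height 65 mm.
- flag_pumpkins (a joint): Pumpkin bin's marker; starts near 0, rightly: leave it. Paddle angle about the marker's +x: 0 = flat to the left (+y), SOLID DISC up; pi/2 = upright; pi = flat to the right (-y), OPEN RING up. Stops at both ends. Turns stiffly (0.03 N m; paddle 45 g) and stays wherever it is left, so push it all the way down.
- paddle_pumpkins (a point): Paddle of bin_pumpkins's marker: this point is its middle, 42 mm from the pivot axis. Wood, 66 mm wide along the rod, 6 mm thick, reaching 76 mm from the axis; free end over open air (8 mm rest peg below, 54 mm from the axis). A dark 52 mm disc on one face, a dark 52 mm ring on the other. It is level when flat.
- bar_pumpkins (a point): Middle (on the rod axis) of bin_pumpkins's thumb bar, on the same rod at x = -71 mm, robot side. Wood, 14 mm along the rod, 6 mm thick, reaching 38 mm from the axis both ways, square to the paddle: upright when the paddle is flat. Pushing its top sideways, away from the side where the paddle lies, raises the paddle.
- gourd: Bystander, loose: small yellow gourd, 46 mm across, 44 mm high. Origin: middle of its underside. Leave it where it is.
- apple: Bystander, loose: small red apple, 44 mm across, 46 mm high. Origin: middle of its underside. Leave it where it is.
- slice: Bystander, loose: round slice of wood, 74 mm across, 11 mm high. Origin: middle of its underside. Leave it where it is.
- gluegun: Bystander, loose: black glue gun lying on its side, about 190 x 130 mm, 36 mm high. Origin: middle of its underside. Leave it where it is.
- jar: Bystander, loose: lidded glass jar, 80 mm across, 110 mm high. Origin: middle of its underside. Leave it where it is.
- tape: Bystander, loose: roll of tape lying flat, 90 mm across, 24 mm high. Origin: middle of its underside. Leave it where it is.
- pliers: Bystander, loose: pliers lying flat, red handles, about 170 mm long, 14 mm high. Origin: middle of its underside. Leave it where it is.

How it is judged:
By the outcome, as a careful person would: the job done as asked, in the order asked, and still so for the second after the job is handed in, with the robot touching nothing.
It also fails if it takes over 56 s, if anything falls off the work surface, if the arm or the gripper's body presses on something with over 40 N, if the wrist force passes 120 N, or if a joint passes its speed limit or range.

## Robot

A 6-joint arm with a two-finger parallel gripper is mounted at the origin on the work surface. World frame = base frame: x ahead of the robot, y to its left, z up, the work surface at z = 0. Lengths are in m, angles in rad, forces in N, time in s.
With the tool pointing down it reaches from about 0.375 to 0.9 m from the base axis. Payload 3.1 kg.
Tool frame: the origin (TCP) lies between the finger pads; the fingertips stand robot.tip_extent ahead of it and the grasp point (between the pads) lies 3 mm ahead of it (robot.tip_extent is the distance from the TCP to the fingertips, in m); z points along the fingers, x is the direction in which the jaws open and shut, and the axes are right-handed (so a half turn about z gives the same grasp; the last joint's range is limited). The gripper opens to 87 mm and grips with 3 to 60 N. Pads are 19 mm wide; open, the fingers measure 117 mm over their backs; the gripper's body (75 mm by 190 mm) begins 51 mm behind the grasp point.
Start: joints at [1.018, 0.527, 1.433, -0, 1.181, -0.178], TCP at [0.229, 0.582, 0.245] pointing down, gripper open.
Joint ranges: [-3.08, 3.08], [-0.75, 2.2], [0.22, 2.44], [-1.43, 4.57], [0, 2.65], [-2.85, 2.85]. Speed limits (rad/s): [2.79, 2.79, 3.14, 3.14, 3.14, 3.14].

## Interface

Orientations are given as a unit quaternion [x, y, z, w].
In Python, from rig import robot, cams gives the robot as it stands.
- The arm moves only by the tool carry_out, never from a script. Its argument "steps" is a list of rows, each a list of 3 entries, a list of its own where there are three numbers: the shift along the world's x, y, z in cm, then the turn about the world's z in degrees, then the closure, from 0 (fully open) to 1 (shut). In form: [[[dx, dy, dz], spin, fingers], ...]. A call has 1 to 10 rows; each row shifts and turns the pose as measured when the row begins; what a row does not reach is not made up. A row lasts 1/10 s, in which the tool goes at most 50 mm and 8.59 degrees, less where a joint would pass 70% of its speed; a pose out of reach is approached as far as the arm can. A call with a gripper value outside its range is refused whole. The fingers move at their own pace and stop on an object; "squeeze" is the grip in N (left out, the last holds). Time passes only in rows, so rows that do not move let the fingers close. It gives the time, the measured TCP pose, the force and the opening at its end, in the units of the state.
- robot.get_obs(): the state, without advancing time (a new reading comes with each control period).
- cams.camera(name): name is "scene" or "top"; returns a dict with "pixels" (480x640x3 uint8, red, green, blue), "fx", "fy", "cx", "cy" (pixels), "eye" and "rotation" of the camera in the world. Camera axes: x right, y up, looking along -z (the intrinsics and any distortion apply to the point x, -y, -z); pixel columns grow to the right and rows downward; lengths in m; the calibration is good to about 2 mm. A picture is of the moment at which its call begins. There is no depth.
- robot.hand_in(): hands the job in, once; it reports no verdict.
The state is a dict: "time": time; "q": joint angles; "joint_velocities": joint speeds; "joint_torque": joint torques, N m; "position": TCP position; "tool_rot": TCP orientation; "ft_force": force on the tool from outside, world axes, zero at the start; "moment": the same for the moment, N m; "grip_width": finger opening in m.
Only numpy, scipy, OpenCV 4.12 (cv2) and the standard library are available. Lean on these libraries where they do the work, as an engineer would, in place of code of your own. Each camera call takes 0.05 s, during which the arm holds its last target. There are 200 camera calls.

## Working session

There is one attempt and no reset: what is moved stays moved. The work goes in short steps, Python scripts to look and compute and a tool call to move; the robot and the scene stay as the last step left them, time stands still between calls to the robot, and variables do not carry over. Pictures are saved under pics/ and viewed, about 8 in all and at most 12, crops included, and the job is handed in when it is done.

Besides the shell and the picture viewer there is one more tool, called after "Emit:" in YAML: its name, and indented under it one key for each argument. carry_out: Moves the arm, as the interface text tells. Its arguments: {"type":"object","properties":{"steps":{"type":"array"},"squeeze":{"type":"number"}},"required":["steps"]}

```bash
ls; mkdir -p pics
python3 - <<'E'
from rig import robot, cams
import cv2
print(robot.get_obs(), robot.tip_extent)
for n in("scene","top"):
    c=cams.camera(n); cv2.imwrite(f"pics/{n}0.png",c["pixels"][:,:,::-1]); print({k:v for k,v in c.items() if k!="pixels"})
E
```

```text
pics
{'time': 0.0, 'q': array([ 1.01751901e+00,  5.28515035e-01,  1.43390882e+00, -1.47466922e-05,
        1.18137392e+00, -1.78493458e-01]), 'joint_velocities': array([-1.86276604e-03, -2.01801394e-04, -7.02804341e-05,  9.87618670e-04,
        4.99097579e-04, -1.61086783e-03]), 'joint_torque': array([ 9.93103604e-04, -4.40028226e+01, -1.76589721e+01,  6.33101701e-02,
        5.81067475e-02, -1.63656591e-04]), 'position': array([0.22840067, 0.58103435, 0.24353948]), 'tool_rot': array([ 8.26457657e-01,  5.62997802e-01, -1.00417759e-03,  4.55316997e-04]), 'ft_force': array([ 0.10313672,  0.08633494, -0.0958438 ]), 'moment': array([ 0.00107703, -0.0559113 , -0.00414857]), 'grip_width': 0.08682914048522287} 0.022
{'fx': 618.5476688824253, 'fy': 618.5476688824253, 'cx': 324.7277425986719, 'cy': 240.9587704358447, 'eye': array([ 1.23258677, -0.05847056,  1.23345468]), 'rotation': array([0.21643797, 0.20058595, 0.65463992, 0.69596441])}
{'fx': 508.81740006662193, 'fy': 508.81740006662193, 'cx': 311.99240031136947, 'cy': 239.72820506607556, 'eye': array([ 0.35874639, -0.00526269,  1.33361781]), 'rotation': array([ 0.01370089, -0.03358328, -0.69831186,  0.71487411])}
```

View pics/scene0.png

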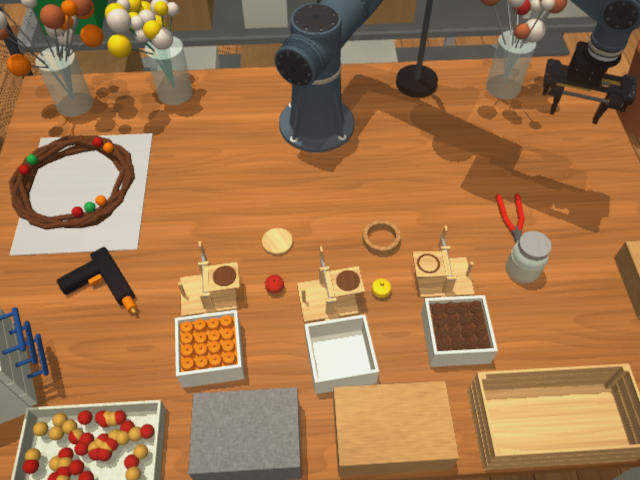

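View pics/top0.png

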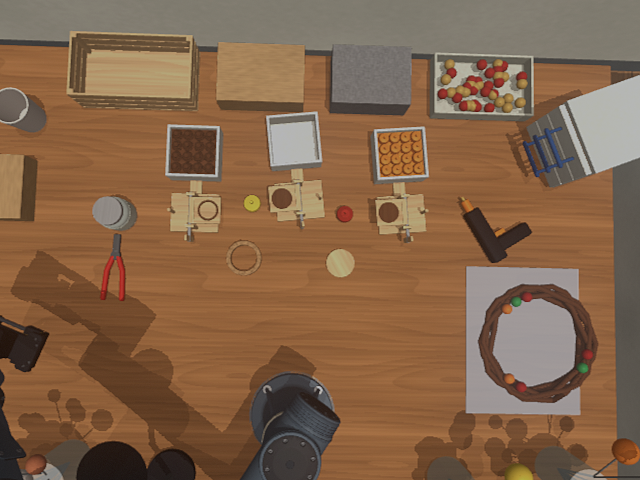

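The scene view shows the bins at (208,347) pumpkins, (341,352) empty and (460,330) cones. The top view shows them at (400,153), (294,140) and (194,150). Disc/ring symbols sit at (388,212), (282,198) and (208,210) in the top view. Next I'll triangulate the symbols and find the bin outlines.

```bash
cat > h.py <<'E'
import numpy as np, cv2
from scipy.spatial.transform import Rotation as R
from rig import robot, cams
def cam(n):
    c=cams.camera(n); c["R"]=R.from_quat(c["rotation"]).as_matrix(); return c
def ray(c,p):
    d=np.array([(p[0]-c["cx"])/c["fx"],-(p[1]-c["cy"])/c["fy"],-1]); d=c["R"]@d; return d/np.linalg.norm(d)
def plane(c,p,z):
    d=ray(c,p); return c["eye"]+d*(z-c["eye"][2])/d[2]
def tri(a,p,b,q):
    A=[];y=[]
    for c,x in((a,p),(b,q)):
        d=ray(c,x); P=np.eye(3)-np.outer(d,d); A.append(P); y.append(P@c["eye"])
    A=np.vstack(A);y=np.hstack(y); s=np.linalg.lstsq(A,y,rcond=None)[0]; return s,np.linalg.norm(A@s-y)
def proj(c,X):
    v=c["R"].T@(np.array(X)-c["eye"]); return np.array([c["cx"]-c["fx"]*v[0]/v[2],c["cy"]+c["fy"]*v[1]/v[2]])
E
python3 - <<'E'
from h import *
s,t=cam("scene"),cam("top")
seeds={"bare":((348,281),(282,198)),"cones":((428,263),(208,210)),"pump":((224,276),(388,212))}
def sym(c,p):
    x,y=p; w=15; g=cv2.cvtColor(c["pixels"],cv2.COLOR_RGB2GRAY)[y-w:y+w+1,x-w:x+w+1]
    m=(g<95).astype(np.uint8)
    cs,_=cv2.findContours(m,cv2.RETR_EXTERNAL,cv2.CHAIN_APPROX_NONE)
    k=min([k for k in cs if cv2.contourArea(k)>60],key=lambda k:np.linalg.norm(k.mean((0,1))-w))
    e=cv2.fitEllipse(k); return np.array(e[0])+[x-w,y-w],e[1]
for n,(a,b) in seeds.items():
    pa,sa=sym(s,a);pb,sb=sym(t,b); print(n,pa,sa,pb,sb,*tri(s,pa,t,pb))
bins={"bare":((341,352),(294,140)),"cones":((460,330),(194,150)),"pump":((208,347),(400,153))}
for c,i in((s,0),(t,1)):
    hsv=cv2.cvtColor(c["pixels"],cv2.COLOR_RGB2HSV); m=((hsv[...,1]<45)&(hsv[...,2]>110)).astype(np.uint8)
    for n,v in bins.items():
        x,y=v[i]; w=48 if i==0 else 38; sub=np.zeros_like(m); sub[y-w:y+w,x-w:x+w]=m[y-w:y+w,x-w:x+w]
        cs,_=cv2.findContours(sub,cv2.RETR_EXTERNAL,cv2.CHAIN_APPROX_NONE); k=max(cs,key=lambda k:cv2.contourArea(cv2.convexHull(k)))
        h=cv2.convexHull(k); ap=cv2.approxPolyDP(h,4,True)[:,0]
        print(i,n,ap.tolist()); print(np.round([plane(c,q,.065)[:2] for q in ap],3).tolist())
a=cv2.resize(t["pixels"][110:250,155:435],None,fx=2.85,fy=2.85,interpolation=cv2.INTER_CUBIC); cv2.imwrite("pics/topc.png",a[:,:,::-1])
a=cv2.resize(s["pixels"][220:400,165:505],None,fx=2.35,fy=2.35,interpolation=cv2.INTER_CUBIC); cv2.imwrite("pics/scc.png",a[:,:,::-1])
E
```

```text
bare [347.68952847 280.20985031] (18.35892105102539, 21.64111328125) [281.39207172 198.21626472] (18.972139358520508, 19.232086181640625) [0.54605809 0.03929777 0.06914291] 0.0004432980459291542Traceback (most recent call last):
  File "<stdin>", line 11, in <module>
  File "<stdin>", line 8, in sym
ValueError: min() iterable argument is empty
```

Run:
```python
from h import *
s,t=cam("scene"),cam("top")
seeds={"bare":((348,281),(282,198)),"cones":((428,263),(208,210)),"pump":((224,276),(388,212))}
def sym(c,p):
    x,y=p; w=14; g=cv2.cvtColor(c["pixels"],cv2.COLOR_RGB2GRAY)[y-w:y+w+1,x-w:x+w+1]
    for th in(95,105,115,125,135):
        m=(g<th).astype(np.uint8)
        cs,_=cv2.findContours(m,cv2.RETR_EXTERNAL,cv2.CHAIN_APPROX_NONE)
        ks=[k for k in cs if cv2.contourArea(k)>180]
        if ks: break
    k=min(ks,key=lambda k:np.linalg.norm(k.mean((0,1))-w))
    e=cv2.fitEllipse(k); return np.array(e[0])+[x-w,y-w],np.round(e[1],1)
for n,(a,b) in seeds.items():
    pa,sa=sym(s,a);pb,sb=sym(t,b); print(n,pa,sa,pb,sb,*tri(s,pa,t,pb))
bins={"bare":((341,352),(294,140)),"cones":((460,330),(194,150)),"pump":((208,347),(400,153))}
for c,i in((s,0),(t,1)):
    hsv=cv2.cvtColor(c["pixels"],cv2.COLOR_RGB2HSV); m=((hsv[...,1]<45)&(hsv[...,2]>110)).astype(np.uint8)
    for n,v in bins.items():
        x,y=v[i]; w=48 if i==0 else 38; sub=np.zeros_like(m); sub[y-w:y+w,x-w:x+w]=m[y-w:y+w,x-w:x+w]
        cs,_=cv2.findContours(sub,cv2.RETR_EXTERNAL,cv2.CHAIN_APPROX_NONE); k=max(cs,key=lambda k:cv2.contourArea(cv2.convexHull(k)))
        h=cv2.convexHull(k); ap=cv2.approxPolyDP(h,4,True)[:,0]
        print(i,n,ap.tolist()); print(np.round([plane(c,q,.065)[:2] for q in ap.astype(float)],3).tolist())
a=cv2.resize(t["pixels"][110:250,155:435],None,fx=2.85,fy=2.85,interpolation=cv2.INTER_CUBIC); cv2.imwrite("pics/topc.png",a[:,:,::-1])
a=cv2.resize(s["pixels"][220:400,165:505],None,fx=2.35,fy=2.35,interpolation=cv2.INTER_CUBIC); cv2.imwrite("pics/scc.png",a[:,:,::-1])
```

```text
bare [347.70660877 280.21998215] [18.3 21.6] [281.40390968 198.18600941] [19.1 19.2] [0.54612674 0.03929728 0.06921416] 0.00048514530884196565
cones [428.08090973 263.10255718] [17.5 22.3] [207.53491116 209.81964493] [19.2 19.4] [0.5121925  0.22197663 0.0682519 ] 0.0003543984983080416
pump [224.31507492 275.68288708] [18.1 21.7] [388.20593357 212.11061764] [18.8 19.3] [ 0.51810638 -0.22975303  0.06875508] 0.00012754726661898228
0 bare [[364, 315], [378, 370], [375, 382], [316, 392], [305, 324]]
[[0.631, 0.067], [0.755, 0.083], [0.78, 0.074], [0.793, -0.043], [0.644, -0.058]]
0 cones [[484, 296], [496, 348], [490, 361], [432, 365], [425, 299]]
[[0.601, 0.33], [0.722, 0.33], [0.75, 0.311], [0.751, 0.193], [0.6, 0.202]]
0 pump [[236, 310], [243, 377], [183, 386], [176, 375], [175, 319]]
[[0.603, -0.203], [0.754, -0.186], [0.765, -0.304], [0.741, -0.319], [0.616, -0.331]]
1 bare [[317, 112], [321, 162], [271, 166], [266, 116]]
[[0.77, -0.045], [0.642, -0.058], [0.628, 0.067], [0.755, 0.084]]
1 cones [[168, 124], [219, 126], [217, 177], [165, 174]]
[[0.727, 0.329], [0.726, 0.201], [0.596, 0.202], [0.6, 0.331]]
1 pump [[424, 127], [428, 176], [378, 180], [374, 129]]
[[0.74, -0.32], [0.613, -0.331], [0.6, -0.204], [0.73, -0.192]]
```

View pics/topc.png

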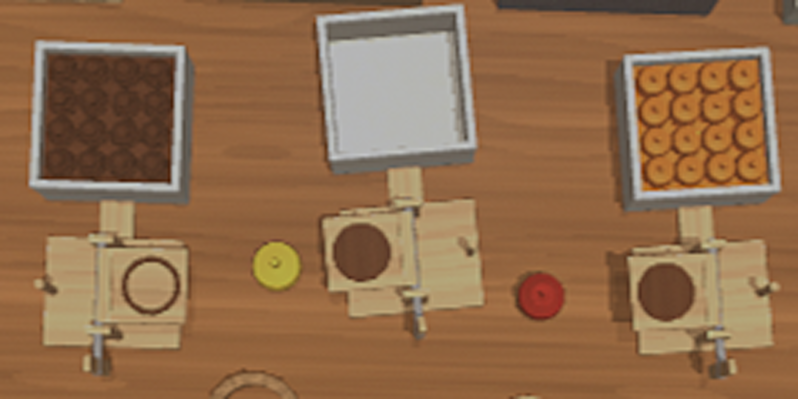

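View pics/scc.png

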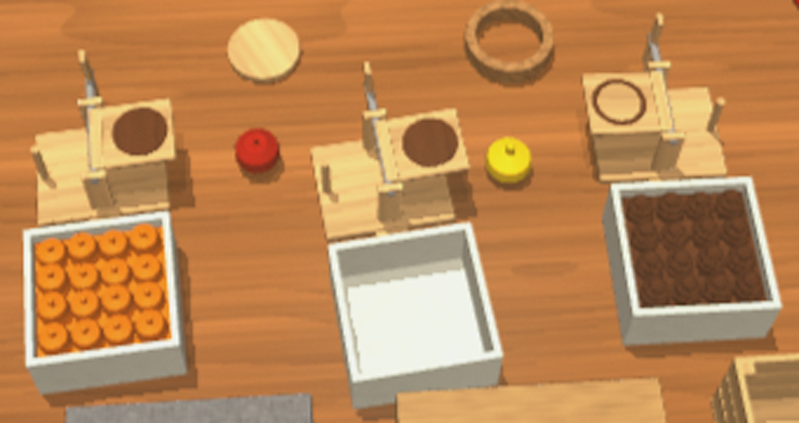

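The crops agree with the fit. In the top crop, the bare bar is at about (419,325) and the cones bar at about (97,362). From the bin rims and discs:
- **Bare:** origin ≈ (0.551, -0.003), yaw 6.5°, bar ≈ (0.480, -0.011)
- **Cones:** origin ≈ (0.513, 0.2645), yaw ≈ -0.5°, bar ≈ (0.442, 0.265)

I'll start with bare: move high with the fingers closing and jaws turned along x.

Emit:
carry_out:
  steps:
    - [[2,-4.2,0],-7.6,1]
    - [[2,-4.2,0],-7.6,1]
    - [[2,-4.2,0],-7.6,1]
    - [[2,-4.2,0],-7.6,1]
    - [[2,-4.2,0],-7.6,1]
    - [[2,-4.2,0],-7.6,1]
    - [[2,-4.2,0],-7.6,1]
    - [[2,-4.2,0],-7.6,1]
    - [[2,-4.2,0],-7.6,1]
    - [[2,-4.2,0],0,1]
  squeeze: 30

```text
time: 1.3
position: [0.4318, 0.1523, 0.2453]
tool_rot: [1.0, -0.018, 0.005, -0.001]
ft_force: [1.1, 0.3, 0.4]
grip_width: 0.0149
```

Run:
```python
from h import *
s,t=cam("scene"),cam("top")
# bar tops clicked from the crops
for n,a,b in(("bare",(367/2.35+165,66/2.35+220),(418/2.85+155,325/2.85+110)),("cones",(659/2.35+165,17/2.35+220),(97/2.85+155,362/2.85+110))):
    print(n,*tri(s,a,t,b), plane(t,b,.103),plane(s,a,.103))
for n,o,y in(("bare",(.551,-.003),6.5),("cones",(.513,.2645),-.5)):
    c,d=np.cos(np.radians(y)),np.sin(np.radians(y)); p=(o[0]-.071*c,o[1]-.071*d,.103); print(n,p,proj(s,p),proj(t,p))
```

```text
bare [ 0.47937075 -0.01375102  0.10057348] 0.0010039023770146423 [ 0.4791752  -0.01302709  0.103     ] [ 0.48094196 -0.0145539   0.103     ]
cones [0.44148219 0.26260849 0.10277602] 0.007145593253136824 [0.44091367 0.25741776 0.103     ] [0.44136397 0.26776797 0.103     ]
bare (np.float64(0.48045639824696235), np.float64(-0.011037428177521378), 0.103) [322.75540905 247.82193269] [300.86006755 223.48932282]
cones (np.float64(0.44200270346244386), np.float64(0.26511958402038455), 0.103) [444.30782547 227.52161294] [185.83610754 236.48840184]
```

The bar tops measured directly agree to a few mm. I'll move beside the bare bar and come down.

Emit:
carry_out:
  steps:
    - [[1.6,-3.8,0],0,1]
    - [[1.6,-3.8,0],0,1]
    - [[1.6,-3.7,0],0,1]
    - [[0,0,-4],0,1]
    - [[0,0,-4],0,1]
    - [[0,0,-3],0,1]
    - [[0,0,-2.5],0,1]
    - [[0,0,0],0,1]

```text
time: 2.2
position: [0.4874, 0.0341, 0.1091]
tool_rot: [1.0, -0.021, 0.012, -0.0]
ft_force: [-1.5, -0.2, 0.3]
grip_width: 0.0006
```

Emit:
carry_out:
  steps:
    - [[-1,-1,0],0,1]
    - [[0,-1,0],0,1]
    - [[0,-1,0],0,1]
    - [[0,-1,0],0,1]
    - [[0,-1,-0.2],0,1]
    - [[0,-0.8,-0.4],0,1]
    - [[0,-0.6,-0.5],0,1]
    - [[0,-0.5,-0.4],0,1]
    - [[0,-0.3,0],0,1]

```text
time: 3.1
position: [0.4793, -0.0438, 0.0981]
tool_rot: [1.0, -0.021, 0.017, 0.0]
ft_force: [0.1, 0.2, 2.3]
grip_width: 0.0004
```

Run:
```python
from h import *
s,t=cam("scene"),cam("top")
a=cv2.resize(s["pixels"][205:345,250:410],(640,560),interpolation=cv2.INTER_CUBIC); cv2.imwrite("pics/s1.png",a[:,:,::-1])
```

```text
(no output)
```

View pics/s1.png

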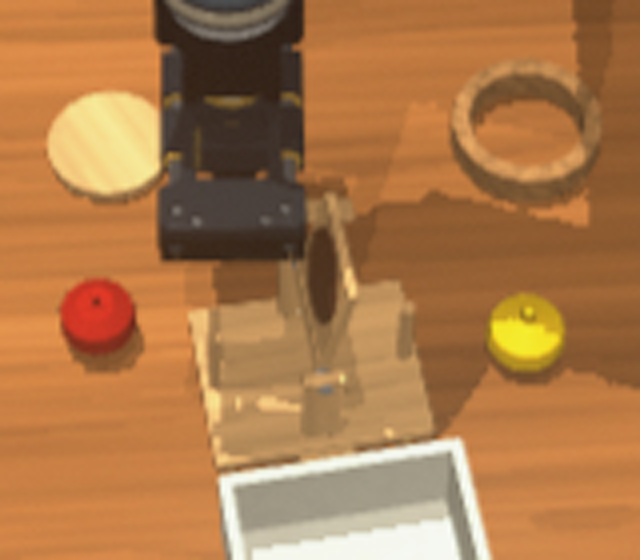

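The paddle stands at roughly 65–70° (crop at about (320,270)). Now I'll lift, go to its left side and push it past upright.

Emit:
carry_out:
  steps:
    - [[0,0,4.5],0,1]
    - [[0,0,4.5],0,1]
    - [[2.5,4,0.5],0,1]
    - [[2.5,4,0],0,1]
    - [[2,4,0],0,1]
    - [[0,0,0],0,1]
    - [[0,0,-3],0,1]
    - [[0,0,-3],0,1]
    - [[0,0,0],0,1]

```text
time: 4.1
position: [0.5523, 0.0815, 0.1353]
tool_rot: [1.0, -0.02, 0.018, -0.0]
ft_force: [-0.8, 0.5, -0.2]
grip_width: 0.0004
```

Emit:
carry_out:
  steps:
    - [[0,-1,-1.2],0,1]
    - [[0,-1.5,0],0,1]
    - [[0,-1.5,0],0,1]
    - [[0,-1.5,0],0,1]
    - [[0,-1.2,0],0,1]
    - [[0,-1.2,0],0,1]
    - [[0,-1.2,0],0,1]
    - [[0,-1.2,0],0,1]
    - [[0,-1.2,0],0,1]
    - [[0,-0.8,0],0,1]

```text
time: 5.1
position: [0.5523, -0.0525, 0.1257]
tool_rot: [1.0, -0.019, 0.02, 0.001]
ft_force: [-0.2, 0.1, -0.6]
grip_width: 0.0009
```

Emit:
carry_out:
  steps:
    - [[0,0,-1],0,1]
    - [[0,0,-1],0,1]
    - [[0,0,-0.8],0,1]
    - [[0,0,-0.6],0,1]
    - [[0,0,-0.3],0,1]
    - [[0,0,-0.2],0,1]

```text
time: 5.7
position: [0.5531, -0.0539, 0.09]
tool_rot: [1.0, -0.018, 0.021, 0.002]
ft_force: [-5.4, -2.0, 20.3]
grip_width: 0.0004
```

Stop reached (20 N up at the expected flat height). I'll lift, check with the camera and travel to the cones bar.

Emit:
carry_out:
  steps:
    - [[0,0,3],0,1]
    - [[0,0,4],0,1]
    - [[0,0,3.5],0,1]
    - [[-2.3,4.4,0],0,1]
    - [[-2.3,4.4,0],0,1]
    - [[-2.3,4.4,0],0,1]
    - [[-2.3,4.4,0],0,1]
    - [[-2.3,4.4,0],0,1]
    - [[0,4.4,0],0,1]
    - [[0,0,0],0,1]

```text
time: 6.7
position: [0.4338, 0.2174, 0.196]
tool_rot: [1.0, -0.017, 0.022, 0.002]
ft_force: [0.2, 0.1, -0.3]
grip_width: 0.0006
```

Run:
```python
from h import *
s,t=cam("scene"),cam("top")
a=cv2.resize(s["pixels"][205:345,250:490],(800,467),interpolation=cv2.INTER_CUBIC); cv2.imwrite("pics/s2.png",a[:,:,::-1])
```

```text
(no output)
```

View pics/s2.png

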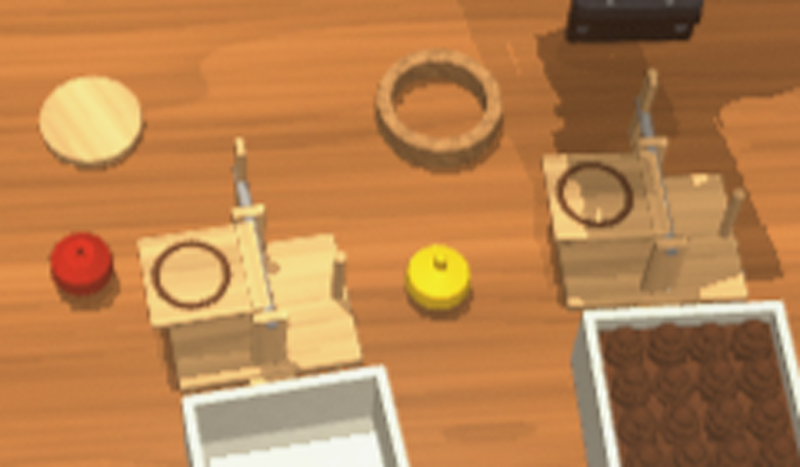

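Bare now lies flat with the ring up (crop at (190,273)); the bystanders are unmoved. Now the cones bar.

Emit:
carry_out:
  steps:
    - [[0.6,0,-4],0,1]
    - [[0,0,-3],0,1]
    - [[0,0,-1.8],0,1]
    - [[0,0,0],0,1]

```text
time: 7.2
position: [0.4424, 0.2097, 0.1051]
tool_rot: [1.0, -0.02, 0.022, 0.004]
ft_force: [-0.2, -0.8, 0.5]
grip_width: 0.0002
```

Emit:
carry_out:
  steps:
    - [[0,1,0],0,1]
    - [[0,1,0],0,1]
    - [[0,1,0],0,1]
    - [[0,1,0],0,1]
    - [[0,1,-0.2],0,1]
    - [[0,0.9,-0.4],0,1]
    - [[0,0.8,-0.5],0,1]
    - [[0,0.8,-0.2],0,1]
    - [[0,0.4,0],0,1]

```text
time: 8.1
position: [0.4447, 0.294, 0.0947]
tool_rot: [0.999, -0.021, 0.025, 0.003]
ft_force: [0.5, -0.4, 0.7]
grip_width: 0.0004
```

Run:
```python
from h import *
s=cam("scene")
a=cv2.resize(s["pixels"][195:325,380:520],(603,560),interpolation=cv2.INTER_CUBIC); cv2.imwrite("pics/s3.png",a[:,:,::-1])
```

```text
(no output)
```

View pics/s3.png

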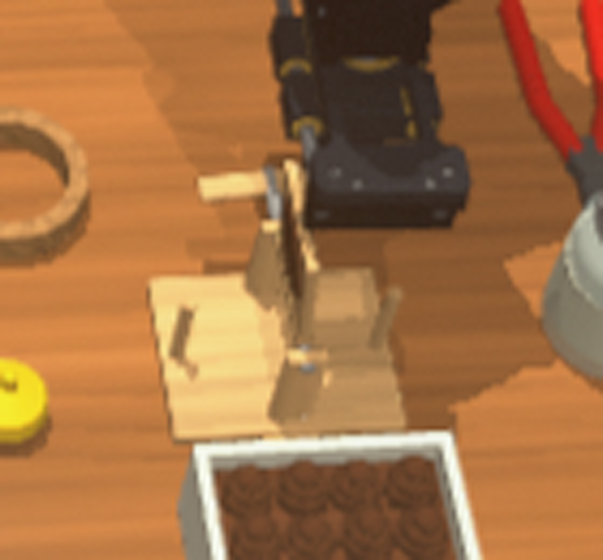

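The cones paddle is now close to upright. Next I'll lift over to its right side and push left.

Emit:
carry_out:
  steps:
    - [[0,0,4.7],0,1]
    - [[0,0,4.7],0,1]
    - [[2.4,-3.7,0.5],0,1]
    - [[2.4,-3.7,0],0,1]
    - [[2.1,-3.7,0],0,1]
    - [[0,0,0],0,1]
    - [[0,0,-3],0,1]
    - [[0,0,-3.5],0,1]
    - [[0,0,0],0,1]

```text
time: 9.05
position: [0.5171, 0.1816, 0.1299]
tool_rot: [0.999, -0.022, 0.027, 0.002]
ft_force: [-0.3, -0.1, -0.2]
grip_width: 0.0005
```

Emit:
carry_out:
  steps:
    - [[0,1.2,-0.5],0,1]
    - [[0,1.5,0],0,1]
    - [[0,1.5,0],0,1]
    - [[0,1.5,0],0,1]
    - [[0,1.2,0],0,1]
    - [[0,1.2,0],0,1]
    - [[0,1.2,0],0,1]
    - [[0,1.2,0],0,1]
    - [[0,1.2,0],0,1]
    - [[0,0.8,0],0,1]

```text
time: 10.05
position: [0.5175, 0.3202, 0.1314]
tool_rot: [0.999, -0.021, 0.03, 0.0]
ft_force: [0.3, -1.0, -0.4]
grip_width: 0.0004
```

Emit:
carry_out:
  steps:
    - [[0,-0.5,-1.2],0,1]
    - [[0,0,-1],0,1]
    - [[0,0,-0.8],0,1]
    - [[0,0,-0.6],0,1]
    - [[0,0,-0.3],0,1]
    - [[0,0,-0.2],0,1]

```text
time: 10.65
position: [0.5177, 0.3153, 0.0899]
tool_rot: [0.999, -0.022, 0.03, -0.0]
ft_force: [-5.7, -1.7, 26.3]
grip_width: 0.0002
```

Pressed against the stop. I'll lift clear, then take a last look.

Emit:
carry_out:
  steps:
    - [[0,0,3],0,1]
    - [[0,0,4.5],0,1]
    - [[0,0,4.5],0,1]
    - [[-4,0,1],0,1]
    - [[-4,0,0],0,1]
    - [[-4,0,0],0,1]
    - [[0,0,0],0,1]
    - [[0,0,0],0,1]

```text
time: 11.45
position: [0.395, 0.3113, 0.2236]
tool_rot: [0.999, -0.026, 0.031, -0.0]
ft_force: [1.2, 0.5, -0.2]
grip_width: 0.0006
```

Run:
```python
from h import *
s,t=cam("scene"),cam("top")
a=cv2.resize(s["pixels"][180:400,165:565],(800,440),interpolation=cv2.INTER_CUBIC); cv2.imwrite("pics/s4.png",a[:,:,::-1])
def sym(c,X):
    x,y=np.round(proj(c,X)).astype(int); w=16; g=cv2.cvtColor(c["pixels"],cv2.COLOR_RGB2GRAY)[y-w:y+w+1,x-w:x+w+1]
    for th in(85,95,105,115,125):
        cs,_=cv2.findContours((g<th).astype(np.uint8),cv2.RETR_EXTERNAL,cv2.CHAIN_APPROX_NONE)
        ks=[k for k in cs if 180<cv2.contourArea(k)<500]
        if ks: break
    else: return None
    return np.array(cv2.fitEllipse(ks[0])[0])+[x-w,y-w]
for n,X in(("bare",(.556,-.045,.068)),("cones",(.513,.307,.068)),("pump",(.518,-.23,.068))):
    a,b=sym(s,X),sym(t,X); print(n,X,a,b,tri(s,a,t,b) if a is not None and b is not None else "")
print(robot.get_obs()["position"],robot.get_obs()["time"])
```

```text
bare (0.556, -0.045, 0.068) [307.01058292 287.08023262] [316.98497391 195.13331604] (array([ 0.55659287, -0.04993163,  0.06669021]), np.float64(6.642724119571461e-05))
cones (0.513, 0.307, 0.068) [468.28100967 261.28197289] [168.46257114 211.34224129] (array([0.5067038 , 0.31811544, 0.05868099]), np.float64(0.003218757995439605))
pump (0.518, -0.23, 0.068) [224.35730362 275.67583847] [388.11778259 212.04616928] (array([ 0.51823514, -0.22956029,  0.0689692 ]), np.float64(3.0360178934990764e-05))
[0.39528381 0.31112933 0.22312497] 11.55
```

View pics/s4.png

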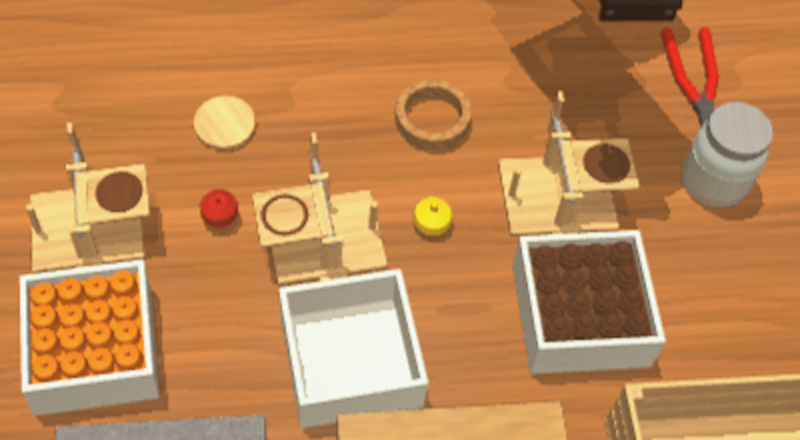

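The scene shows ring/bare and disc/cones flat, and the pumpkin marker unchanged. The cones triangulation is off (5.9 cm height, 3 mm residual), probably because of arm shadow or occlusion in the top view. I'll check that pixel area.

Run:
```python
from h import *
s,t=cam("scene"),cam("top")
a=cv2.resize(t["pixels"][170:270,130:260],(520,400),interpolation=cv2.INTER_CUBIC)
b=cv2.resize(s["pixels"][220:320,405:535],(520,400),interpolation=cv2.INTER_CUBIC)
cv2.imwrite("pics/t5.png",cv2.resize(np.hstack([a,b]),(800,308))[:,:,::-1])
print(plane(s,(468.3,261.3),.068), proj(t,plane(s,(468.3,261.3),.068)))
```

```text
[0.51268152 0.31280254 0.068     ] [170.71368978 208.67480671]
```

View pics/t5.png

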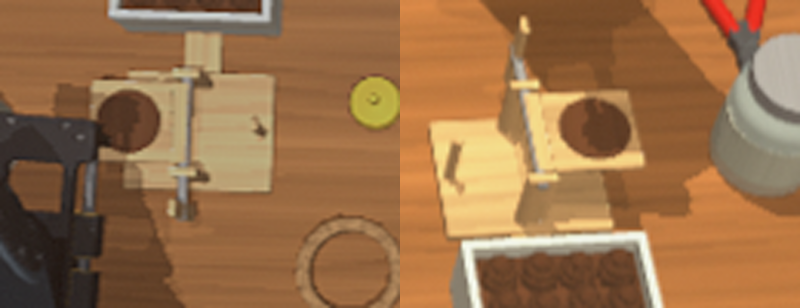

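In the top view the disc centre is at about (171.6,209.3), against (170.7,208.7) predicted for z = 68 mm. So the cones paddle is flat, and the earlier mismatch was the shadow merging with the disc. Handing in.

```bash
python3 -c "
from rig import robot
robot.hand_in(); print(robot.get_obs()['time'])"
```

```text
the job is handed in; nothing more can be done
the job is handed in; nothing more can be done
```

I pushed both wrong markers right over, empty bin first, then pine cones. Each was started at its thumb bar, pushed past upright and pressed onto its stop with about 20–26 N. I handed the job in at about 12 s with the arm clear of everything.

- **Symbols:** the last images show the empty bin with the ring up and the pine cones with the disc up. The pumpkin disc measures where it did at the start, and no bystander looks moved.
- **Flatness:** the empty bin's symbol triangulated to 67 mm, close to the 68 mm expected.
- **One check that disagreed:** the automatic two-view height for the cones disc came out at 59 mm with a 3 mm mismatch, because the arm's shadow spoiled the top-view outline. Reading the disc's centre by eye in that view put it within about 1 pixel of where a flat paddle should be.

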